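Scribe a line along the swing fence

TASK

Take the scriber from its wooden stand and, holding it upright, scribe a line on the marking-out plate along the foot of the swing fence's front face: begin near the pivot (between 30 and 45 mm from it) and draw slowly, at 2 to 4 cm/s, to near the fence's free end, with the tip lightly touching both plate and fence all the way. The fence's exact angle and the plate's height are not known beforehand, so feel for them gently; then put the scriber back upright in its stand, collar resting on the wood, and leave the glue pot and the wire reel where they stand.

Things in the scene. Friction and masses are not known exactly. Their poses are not given: they have to be found in the camera images.
- scriber: Scriber, 126 mm long overall, 100 g, standing upright in the stand. Origin on its axis at the underside of its collar; z along the axis towards the handle. Collar: steel disc, diameter 36, z 0 to 6. Handle: square wood, 22 x 22 (sides along own x and y), z 6 to 68. Shank: round steel, diameter 7 all the way to its hemispherical tip, z -58 to 0.
- scriber_tip (a point): The lowest point of the scriber's tip, 58 mm under the collar's underside, on the axis.
- stand: Wooden block 80 x 80 x 70 high, fixed to the bench; origin at the centre of its underside. A blind hole, diameter 22 (chamfered 4 mm at the mouth), 64 deep, goes down from the centre of its top; the scriber's shank hangs in it and its collar rests on the top, so that the scriber's origin is 70 above the stand's origin.
- table: Foot of the marking-out table, fixed to the bench: 200 (its x) x 220 (its y) mm, origin at the centre of its underside. On it lies a flat bare-metal plate of the same outline, whose top was set somewhere between 26 and 38 mm above this origin; that height is not measured and the plate stays put under light loads (it is level).
- fence: Pivot, at table x +45, y +85 mm; origin on its vertical axis, level with the table origin; axes as the table's. The fence: dark steel bar 20 mm wide (sides 10 either side of a line from the axis), from the pivot towards -y to 172 mm; top 56 (pivot cap 64) above the origin, no gap at its foot; locked at an unmeasured angle up to 0.22 rad either side of -y. Front: the side towards -x.
- pot: Bystander: closed glue pot, diameter 60, 76 high, loose, origin at the centre of its underside.
- reel: Bystander: small wire reel, diameter 60, 50 high, loose, origin at the centre of its underside.
Not all that is in view belongs to the job. What is meant by the scriber is not pink, and is the smaller of those in its own colour.

How it is judged (in metres and radians):
On the way, in this order (a step that is already met when the one before it is completed fails the run):
1. the upright scriber's tip bears on both the plate and the fence's front face, moving slower than 60 mm/s, 25 to 48 mm from the pivot axis (horizontal distance between scriber_tip and fence between 0.025 and 0.048 m and contact force between scriber and table above 0.3 N and contact force between scriber and fence above 0.3 N and angle between scriber's own z axis and vertical below 0.3 rad and linear speed of scriber below 0.06 m/s and x of scriber_tip in the frame of fence below 0 m), for 0.06 s.
2. the upright scriber's tip bears on both the plate and the fence's front face, moving slower than 60 mm/s, 48 to 64 mm from the pivot axis (horizontal distance between scriber_tip and fence between 0.048 and 0.064 m and contact force between scriber and table above 0.3 N and contact force between scriber and fence above 0.3 N and angle between scriber's own z axis and vertical below 0.3 rad and linear speed of scriber below 0.06 m/s), for 0.06 s.
3. the upright scriber's tip bears on both the plate and the fence's front face, moving slower than 60 mm/s, 64 to 80 mm from the pivot axis (horizontal distance between scriber_tip and fence between 0.064 and 0.08 m and contact force between scriber and table above 0.3 N and contact force between scriber and fence above 0.3 N and angle between scriber's own z axis and vertical below 0.3 rad and linear speed of scriber below 0.06 m/s), for 0.06 s.
4. the upright scriber's tip bears on both the plate and the fence's front face, moving slower than 60 mm/s, 80 to 96 mm from the pivot axis (horizontal distance between scriber_tip and fence between 0.08 and 0.096 m and contact force between scriber and table above 0.3 N and contact force between scriber and fence above 0.3 N and angle between scriber's own z axis and vertical below 0.3 rad and linear speed of scriber below 0.06 m/s), for 0.06 s.
5. the upright scriber's tip bears on both the plate and the fence's front face, moving slower than 60 mm/s, 96 to 112 mm from the pivot axis (horizontal distance between scriber_tip and fence between 0.096 and 0.112 m and contact force between scriber and table above 0.3 N and contact force between scriber and fence above 0.3 N and angle between scriber's own z axis and vertical below 0.3 rad and linear speed of scriber below 0.06 m/s), for 0.06 s.
6. the upright scriber's tip bears on both the plate and the fence's front face, moving slower than 60 mm/s, 112 to 128 mm from the pivot axis (horizontal distance between scriber_tip and fence between 0.112 and 0.128 m and contact force between scriber and table above 0.3 N and contact force between scriber and fence above 0.3 N and angle between scriber's own z axis and vertical below 0.3 rad and linear speed of scriber below 0.06 m/s), for 0.06 s.
7. the upright scriber's tip bears on both the plate and the fence's front face, moving slower than 60 mm/s, 128 to 146 mm from the pivot axis (horizontal distance between scriber_tip and fence between 0.128 and 0.146 m and contact force between scriber and table above 0.3 N and contact force between scriber and fence above 0.3 N and angle between scriber's own z axis and vertical below 0.3 rad and linear speed of scriber below 0.06 m/s), for 0.06 s.
At the end, for the whole second after the job is handed in: The scriber stands upright (within 0.1 rad) and at rest in the stand: its collar's underside 67 to 74 mm above the stand's origin, axis within 12 mm of the hole's (z of scriber in the frame of stand between 0.067 and 0.074 m and horizontal distance between scriber and stand below 0.012 m and angle between scriber's own z axis and vertical below 0.1 rad and linear speed of scriber below 0.02 m/s); the robot touches nothing.
It fails at once if the scriber is pressed on the plate or the fence with more than 25 N (contact force between scriber and table above 25 N or contact force between scriber and fence above 25 N).
It fails at once if the scriber moves faster than 100 mm/s while it touches the fence or the plate ((contact force between scriber and table above 1 N or contact force between scriber and fence above 1 N) and linear speed of scriber above 0.1 m/s).
It fails at once if the glue pot or the wire reel is moved by more than 30 mm (distance of any of pot, reel from where it was at the start of the episode above 0.03 m).
It also fails if it takes over 72 s, if anything falls off the work surface, if the arm or the gripper's body presses on something with over 40 N, if the wrist force passes 120 N, or if a joint passes its speed limit or range.

ROBOT

A 6-joint arm with a two-finger parallel gripper is mounted at the origin on a cart in front of the work surface, level with it; the furniture and walls round the work are solid. World frame = base frame: x ahead of the robot, y to its left, z up, the work surface at z = 0. Lengths are in mm, angles in degrees, forces in N, time in s.
With the tool pointing down it reaches from about 350 to 850 mm from the base axis. Payload 8.1 kg.
Tool frame: the origin (TCP) lies on the centre line of the jaws, within the pads' length; the fingertips stand 14 mm ahead of it and the grasp point (between the pads) lies 5 mm behind it; z points along the fingers, y is the line along which they close (so a half turn about z gives the same grasp; the last joint's range is limited). The gripper opens to 85 mm and grips with 20 to 120 N. Pads are 22 mm wide; open, the fingers measure 114 mm over their backs; the gripper's body (76 mm by 85 mm) begins 54 mm behind the grasp point. The pads swing forward as they close: fully open they stand 13 mm farther back than shut.
Start: joints at [70.909, 7.471, 85.268, -0, 87.261, -4.893], TCP at [147.141, 581.683, 245.292] pointing down, gripper open.
Joint ranges: [-169.43, 169.43], [-51.17, 129.36], [1.28, 143.12], [-76.62, 256.62], [0, 156.53], [-152.29, 152.29]. Speed limits (degrees/s): [136.94, 136.94, 159.86, 180, 180, 180].

INTERFACE

Orientations are given as [roll, pitch, yaw] about the fixed x, y, z axes, in that order (R = Rz(yaw) Ry(pitch) Rx(roll)).
In Python, from bench import sense, snapshot, camera_info, hand_in gives the robot as it stands. The module is installed in compiled form; this text tells all that it offers.
- The arm moves only by the tool apply_moves, never from a script. Its argument "deltas" is a list of rows, each a list of 7 numbers: the shift along the tool's x, y, z scaled (see below), then the turn, a rotation vector about the tool's x, y, z scaled (see below), then the opening, from 0 (shut) to 1 (fully open). In form: [[dx, dy, dz, ax, ay, az, claw], ...]. A call has 1 to 8 rows; each row shifts and turns the commanded pose from where the row before left it, along the tool's axes as they then stand; what a row does not reach is not made up. The controller multiplies each number of a shift by 0.03 m and each number of a turn by 0.08 rad. A row lasts 1/8 s, in which the tool goes at most 62.5 mm and 10.7 degrees, less where a joint would pass 70% of its speed; a pose out of reach is approached as far as the arm can. A call with a number of a shift or a turn outside -1 to 1 is refused whole. A call with a gripper value outside its range is refused whole. The fingers move at their own pace and stop on an object; "grip_force" is the grip in N (left out, the last holds). Time passes only in rows, so rows that do not move let the fingers close. It gives the time, the measured TCP pose, the force, the opening and the grip force at its end, in the units of the state.
- sense(): the state, without advancing time (a new reading comes with each control period).
- snapshot(name): name is "scene" or "top" or "wrist"; returns the picture (420x560x3 uint8, red, green, blue); there is no depth.
- camera_info(name): a dict with "vertical_fov" (degrees; the focal length in pixels is half the picture's height over the tangent of half this angle, whatever the lens; pixels are square), "cx", "cy" (the principal point, pixels), "k1" (the pictures are not rectified: a ray, as slopes to the right and down, at radius r is drawn at 1 + k1 r^2 times it, then the intrinsics apply), "origin" and "rotation" of the camera in the world; the wrist camera has in their place "tool_from_camera" (4x4, takes a point from camera to tool coordinates, whose origin is the TCP and whose axes are the flange's). Camera axes: x right, y up, looking along -z (the intrinsics and any distortion apply to the point x, -y, -z); pixel columns grow to the right and rows downward; lengths in mm; the calibration is good to about 2 mm. A picture is of the moment at which its call begins: read the wrist's pose just before it. camera_info takes no time and is no camera call.
- hand_in(): hands the job in; it is judged then, once.
The state is a dict: "time": time; "joint_pos": joint angles; "qd": joint speeds; "joint_efforts": joint torques, N m; "tool_pos": TCP position; "tcp_rot": TCP orientation; "ft_force": force on the tool from outside, world axes, zero at the start; "wrist_torque": the same for the moment, N m; "finger_gap": finger opening in mm; "grip_force": force on a finger pad.
Only numpy, scipy, OpenCV 4.12 (cv2) and the standard library are available. Lean on these libraries where they do the work, as an engineer would, in place of code of your own. Each camera call takes 0.05 s, during which the arm holds its last target. There are 200 camera calls.

## Working session

There is one attempt and no reset: what is moved stays moved. The work goes in short steps, Python scripts to look and compute and a tool call to move; the robot and the scene stay as the last step left them, time stands still between calls to the robot, and variables do not carry over. Pictures are saved under pics/ and viewed, at most 10 in all, crops included, and the job is handed in when it is done.

Besides the shell and the picture viewer there is one more tool, called as name([rows], argument=value, ...), one row to a line, values as JSON. apply_moves: Moves the arm, as the interface text tells. Its arguments: {"type":"object","properties":{"deltas":{"type":"array"},"grip_force":{"type":"number"}},"required":["deltas"]}

```bash
mkdir -p pics
cat > h.py <<'E'
import numpy as np, cv2
from scipy.spatial.transform import Rotation as R
from bench import sense, snapshot, camera_info, hand_in
def save(n,f):
    p=snapshot(n); cv2.imwrite('pics/'+f,p[:,:,::-1]); return p
def ray(n,u,v,T=None):
    c=camera_info(n); f=210/np.tan(np.radians(c['vertical_fov'])/2)
    xd,yd=(u-c['cx'])/f,(v-c['cy'])/f; x,y=xd,yd
    for _ in range(20):
        s=1+c['k1']*(x*x+y*y); x,y=xd/s,yd/s
    d=np.array([x,-y,-1.])
    if n=='wrist':
        M=np.array(c['tool_from_camera']); Rt=R.from_euler('xyz',T['tcp_rot'],degrees=True).as_matrix()
        return Rt@M[:3,3]+np.array(T['tool_pos']), Rt@M[:3,:3]@d
    return np.array(c['origin'],float), np.array(c['rotation'])@d
def onz(n,u,v,z,T=None):
    o,d=ray(n,u,v,T); return o+d*(z-o[2])/d[2]
E
python3 - <<'E'
from h import *
print(sense())
a=save('scene','s.png');b=save('top','t.png')
print({n:camera_info(n) for n in('scene','top','wrist')})
E
```

```text
{'time': 0.0, 'joint_pos': array([ 7.09086635e+01,  7.51669218e+00,  8.53306331e+01,  1.33579420e-03,
        8.72630624e+01, -4.89234172e+00]), 'qd': array([ 0.0440793 ,  0.02256078, -0.09251821,  0.01681767, -0.09709062,
        0.03329591]), 'joint_efforts': array([ 5.44062971e-05, -5.69390774e+01, -5.00560248e+01, -1.31798633e-04,
        1.43406243e-02, -4.98820910e-06]), 'tool_pos': array([146.95875502, 581.1631805 , 244.21494054]), 'tcp_rot': array([-1.79890128e+02, -1.07435533e-02,  1.65800930e+02]), 'ft_force': array([0.37371214, 0.41932338, 0.10674088]), 'wrist_torque': array([-0.00301965,  0.00728426, -0.02131531]), 'grip_force': 0.0, 'finger_gap': 85.60308091751051}
{'scene': {'vertical_fov': 57.52882178117028, 'cx': 283.22653270174277, 'cy': 208.33233416854267, 'k1': -0.08003545661620363, 'origin': array([  -4.75534842, -511.50972603,  902.81673611]), 'rotation': array([ 40.09604129,  -0.85376882, -44.36679375])}, 'top': {'vertical_fov': 52.37916018782043, 'cx': 279.4639019415324, 'cy': 209.15901050093555, 'k1': -0.035527631535346674, 'origin': array([2.55986191e+02, 9.04575734e-01, 1.03767592e+03]), 'rotation': array([ 12.32792278,   0.39589401, -97.00870227])}, 'wrist': {'vertical_fov': 67.37576175442534, 'cx': 275.0200894545872, 'cy': 209.11742771395987, 'k1': -0.03294649700725715, 'tool_from_camera': array([[-8.66490528e-04,  9.63060146e-01,  2.69284987e-01,
         6.80160184e+01],
       [ 9.99999480e-01,  9.79478332e-04, -2.85223726e-04,
        -5.81933642e-01],
       [-5.38446414e-04,  2.69284600e-01, -9.63060494e-01,
        -1.28458791e+02],
       [ 0.00000000e+00,  0.00000000e+00,  0.00000000e+00,
         1.00000000e+00]])}}
```

View pics/s.png

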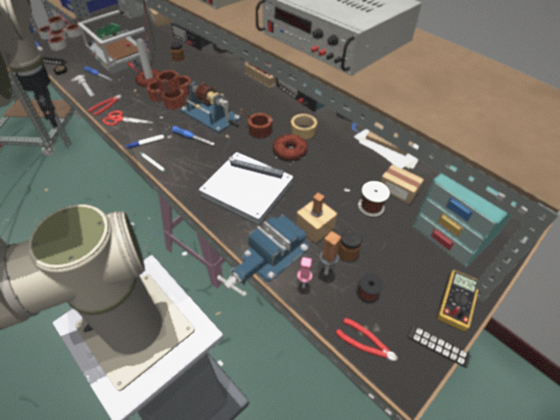

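View pics/t.png

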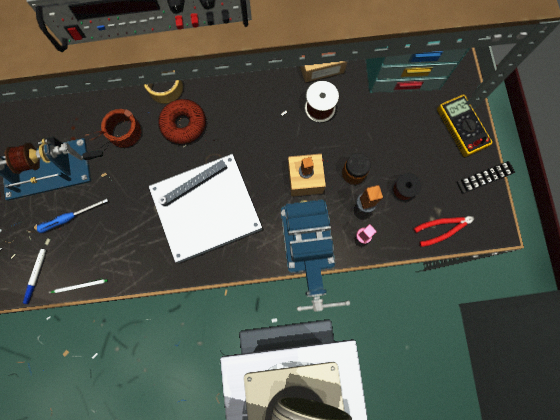

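Candidates for the scriber: the orange-brown handle in the wooden block (top 308,163), a larger orange-brown one (top 374,195), and a pink one (366,233). The one in the block fits, since it isn't pink and looks smaller of its colour. I'll confirm this in a crop.

```bash
sed -i "s/np.array(c\['rotation'\])@d/R.from_euler('xyz',c['rotation'],degrees=True).as_matrix()@d/" h.py
python3 - <<'E'
from h import *
a=cv2.imread('pics/t.png');s=cv2.imread('pics/s.png')
c1=cv2.resize(a[140:270,140:270],None,fx=3,fy=3,interpolation=cv2.INTER_CUBIC)
c2=cv2.resize(a[140:270,275:408],(399,390),interpolation=cv2.INTER_CUBIC)
cv2.imwrite('pics/c.png',np.hstack([c1,c2]))
hsv=cv2.cvtColor(a,cv2.COLOR_BGR2HSV)
def blobs(m,mn):
    n,l,st,ce=cv2.connectedComponentsWithStats(m.astype(np.uint8))
    return [(st[i],ce[i].round(1),cv2.minAreaRect(np.argwhere(l==i)[:,::-1].astype(np.float32))) for i in range(1,n) if st[i][4]>mn]
w=(hsv[...,1]<40)&(hsv[...,2]>150); w[:, :140]=0;w[:,270:]=0;w[:140]=0;w[275:]=0
m=cv2.morphologyEx(w.astype(np.uint8),cv2.MORPH_OPEN,np.ones((3,3)))
k=cv2.findContours(m,0,2)[0]; k=max(k,key=cv2.contourArea)
r=cv2.minAreaRect(k);P=cv2.boxPoints(r);print(r)
for p in P: print(p,onz('top',*p,32).round(1))
hull=cv2.fillConvexPoly(np.zeros_like(m),cv2.boxPoints((r[0],(r[1][0]-6,r[1][1]-6),r[2])).astype(int),1)
d=((hsv[...,2]<120)&(hull>0))
for b in blobs(d,60):
    print('fence',b); 
    for p in cv2.boxPoints(b[2]): print(onz('top',*p,56).round(1))
st=(hsv[...,0]>8)&(hsv[...,0]<30)&(hsv[...,1]>60)&(hsv[...,2]>90)
st[:,:280]=0;st[:,400:]=0;st[:145]=0;st[220:]=0
for b in blobs(st,30):
    print('wood',b[0],b[1]); 
    for p in cv2.boxPoints(b[2]): print(p.round(1),onz('top',*p,70).round(1))
for n,u,v,z in(('stand handle',308,163,138),('pot',357,167,76),('reel',406,185,50)): print(n,onz('top',u,v,z).round(1))
E
```

```text
((203.413818359375, 207.0344696044922), (80.59178161621094, 93.21905517578125), 68.19859313964844)
[145.17244 186.93103] [571.1 301.1  32. ]
[231.72417 152.31033] [633.4  81.2  32. ]
[261.6552  227.13791] [436.6  28.6  32. ]
[175.10347 261.7586 ] [379.4 240.7  32. ]
fence (array([162, 166,  65,  40, 270], dtype=int32), array([192.5, 186.9]), ((193.37132263183594, 183.9844207763672), (8.381185531616211, 74.41844177246094), 58.24052047729492))
[527.1 261.5  56. ]
[605.4 102.8  56. ]
[586.1  93.9  56. ]
[508.4 252.2  56. ]
wood [ 288  153   38   37 1027] [306.5 171.2]
[287.5 156. ] [593.2 -53.1  70. ]
[321.9 152.4] [ 592.1 -135.8   70. ]
[325.4 186.2] [ 508.1 -132.1   70. ]
[291.  189.8] [509.3 -50.8  70. ]
wood [366 185  17  16 195] [374.1 192.6]
[365.6 187.4] [ 493.7 -225.2   70. ]
[379.2 183.9] [ 498.  -258.5   70. ]
[382.6 197.6] [ 464.4 -260.7   70. ]
[369. 201.] [ 460.3 -227.7   70. ]
stand handle [547.7 -92.2 138. ]
pot [ 543.8 -211.9   76. ]
reel [ 492.5 -327.3   50. ]
```

View pics/c.png

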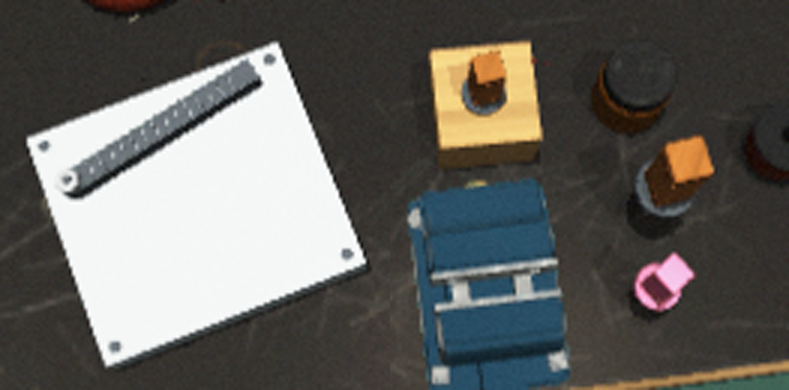

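The crop confirms it: the handle in the block (crop 488,63) is the smaller of the two orange ones, since the free-standing one at (688,160) is bigger. The pivot cap is at the left end of the fence (crop 68,180). I'll move across now, with a wrist picture over the table on the way.

apply_moves([
  [-0.5, -0.5, 0, 0, 0, 0, 1],
  [-1, -1, 0, 0, 0, 0, 1],
  [-1, -1, 0, 0, 0, 0, 1],
  [-1, -1, 0, 0, 0, 0, 1],
  [-1, -1, 0, 0, 0, 0, 1],
  [-1, -1, 0, 0, 0, 0, 1],
  [-1, -1, 0, 0, 0, 0, 1],
  [-1, -1, 0, 0, 0, 0, 1],
])

```text
time: 1.1
tool_pos: [310.4, 307.0, 245.0]
tcp_rot: [-180.0, -0.0, 165.8]
ft_force: [1.2, -0.1, 0.8]
finger_gap: 85.5
grip_force: 0.0
```

apply_moves([
  [-1, -1, 0, 0, 0, 0, 1],
  [-1, -1, 0, 0, 0, 0, 1],
  [-1, -1, 0, 0, 0, 0, 1],
  [-1, -1, 0, 0, 0, 0, 1],
  [-0.5, -0.5, 0, 0, 0, 0, 1],
  [0, 0, 0, 0, 0, 0, 1],
])

```text
time: 1.85
tool_pos: [408.1, 143.2, 244.9]
tcp_rot: [-180.0, -0.0, 165.6]
ft_force: [0.6, -0.0, 0.5]
finger_gap: 85.4
grip_force: 0.0
```

Run:
```python
from h import *
import pickle
T=sense();p=save('wrist','w1.png');pickle.dump(T,open('w1.pkl','wb'));print(T['time'],T['tool_pos'],T['tcp_rot'],T['ft_force'])
```

```text
1.85 [408.09485307 143.22783168 244.88296051] [-1.79972063e+02 -3.82866290e-02  1.65646274e+02] [ 0.56205898 -0.01311886  0.50316958]
```

apply_moves([
  [-0.5, -0.5, 0, 0, 0, 0, 1],
  [-1, -1, 0, 0, 0, 0, 1],
  [-1, -1, 0, 0, 0, 0, 1],
  [-1, -1, 0, 0, 0, 0, 1],
  [-1, -1, 0, 0, 0, 0, 1],
  [-1, -1, 0, 0, 0, 0, 1],
  [-0.5, -0.5, 0, 0, 0, 0, 1],
  [0, 0, 0, 0, 0, 0, 1],
])

```text
time: 2.9
tool_pos: [538.3, -74.1, 244.9]
tcp_rot: [180.0, -0.1, 165.8]
ft_force: [0.0, 0.8, 0.5]
finger_gap: 85.3
grip_force: 0.0
```

Run:
```python
from h import *
import pickle
T=sense();p=save('wrist','w2.png');pickle.dump(T,open('w2.pkl','wb'));print(T['time'],T['tool_pos'],T['tcp_rot'],T['ft_force'])
```

```text
2.9 [538.31154816 -74.11409683 244.85566912] [ 1.79982433e+02 -6.14314338e-02  1.65761650e+02] [0.0207545  0.82915322 0.53364958]
```

View pics/w1.png

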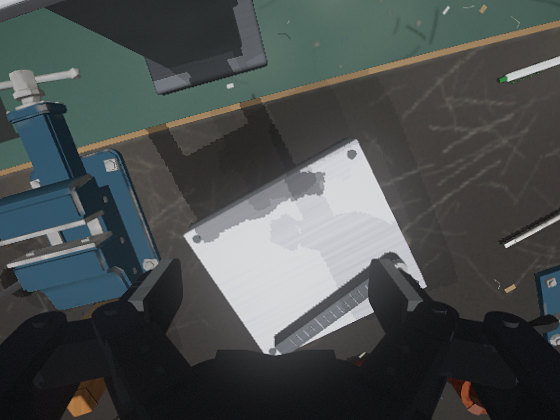

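View pics/w2.png

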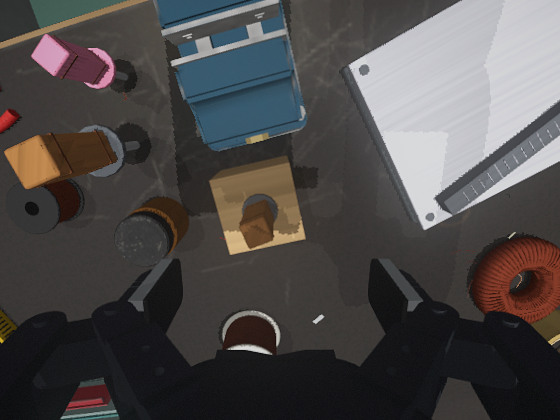

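w1 shows the plate from the robot's side, with the fence partly hidden by the gripper (275,350)–(420,260). w2 shows the stand (210–305,160–255), the handle with its near end at about (257,230), the collar (260,205) and the fence's free-end half (440,205)–(560,110). I'll enlarge both.

Run:
```python
from h import *
a=cv2.imread('pics/w2.png')
c1=cv2.resize(a[180:260,220:300],(400,400),interpolation=cv2.INTER_CUBIC)
c2=cv2.resize(a[90:222,428:560],(400,400),interpolation=cv2.INTER_CUBIC)
cv2.imwrite('pics/c2.png',np.hstack([c1,c2]))
```

```text
(no output)
```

View pics/c2.png

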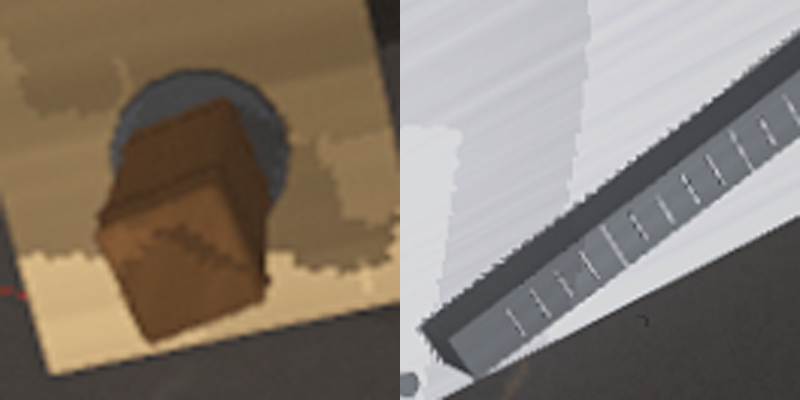

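The crop shows the handle's top face with corners (97,233), (217,180), (266,297), (152,343). The fence's foot line runs from (425,325) to (800,32).

Run:
```python
from h import *
import pickle
T=pickle.load(open('w2.pkl','rb'))
P=[onz('wrist',220+x/5,180+y/5,138,T) for x,y in((97,233),(217,180),(266,297),(152,343))]
P=np.array(P);print(P.round(1),P.mean(0).round(1))
for i in range(4):
    d=P[(i+1)%4]-P[i];print(np.hypot(*d[:2]).round(1),np.degrees(np.arctan2(d[1],d[0])).round(1))
print('collar',onz('wrist',220+200/5,180+158/5,76,T))
s=132/400
for z in (26,32,38):
    F=[onz('wrist',428+x*s,90+y*s,z,T) for x,y in((25,325),(400,32))]
    d=F[1]-F[0];print(z,[f.round(1) for f in F],np.degrees(np.arctan2(d[1],d[0])))
F=[onz('wrist',428+x*s,90+y*s,56,T) for x,y in((50,340),(400,70))]
d=F[1]-F[0];print('topedge',[f.round(1) for f in F],np.degrees(np.arctan2(d[1],d[0])))
print('pivot cap',onz('top',162.7,200,64))
a=cv2.imread('pics/t.png')
for n,x,y in (('tl',28,137),('tr',277,43),('br',368,266),('bl',107,365)): print(n,[onz('top',140+x/3,140+y/3,z).round(1) for z in (32,)])
```

```text
[[ 542.9 -104.7  138. ]
 [ 539.1  -84.2  138. ]
 [ 559.9  -81.6  138. ]
 [ 563.  -101.3  138. ]] [551.2 -93.  138. ]
20.9 100.4
20.9 7.1
20.0 -81.0
20.4 -170.4
collar [551.48553731 -93.13444025  76.        ]
26 [array([598.1, 100.5,  26. ]), array([524.4, 246. ,  26. ])] 116.86857405624399
32 [array([595.9,  97.7,  32. ]), array([523.5, 240.7,  32. ])] 116.86857405624399
38 [array([593.7,  95. ,  38. ]), array([522.6, 235.5,  38. ])] 116.868574056244
topedge [array([594.7,  94.7,  56. ]), array([532. , 219.4,  56. ])] 116.70016124981015
pivot cap [523.92371066 251.94432885  64.        ]
tl [array([573. , 290.7,  32. ])]
tr [array([627.9,  80.2,  32. ])]
br [array([432.6,  26.6,  32. ])]
bl [array([379.4, 239.3,  32. ])]
```

apply_moves([
  [-0.58, -0.5, 0, 0, 0, 0, 1],
  [0, 0, 0, 0, 0, -1, 1],
  [0, 0, 0, 0, 0, -1, 1],
  [0, 0, 0, 0, 0, -1, 1],
  [0, 0, 0, 0, 0, -1, 1],
  [0, 0, 0, 0, 0, -1, 1],
  [0, 0, 0, 0, 0, -0.13, 1],
  [0, 0, 0, 0, 0, 0, 1],
])

```text
time: 3.95
tool_pos: [551.2, -92.1, 245.4]
tcp_rot: [180.0, 0.0, -170.7]
ft_force: [0.8, 1.0, -0.1]
finger_gap: 85.4
grip_force: 0.0
```

Run:
```python
from h import *
import pickle
T=sense();p=save('wrist','w3.png');pickle.dump(T,open('w3.pkl','wb'));print(T['time'],T['tool_pos'],T['tcp_rot'],T['ft_force'])
cv2.imwrite('pics/c3.png',cv2.resize(cv2.imread('pics/w3.png')[150:290,220:330],(550,700)) [:600])
```

```text
3.95 [551.21784163 -92.09681345 245.42702264] [ 1.79989563e+02  4.99290416e-03 -1.70708794e+02] [ 0.82812032  0.9704177  -0.08511349]
```

View pics/c3.png

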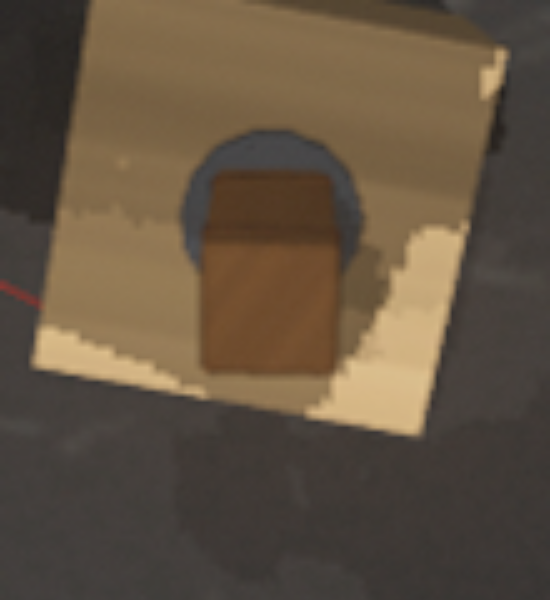

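The handle is square to the jaws and centred, with its top face at about (274,211) in the full picture. Now I descend and grip.

apply_moves([
  [0, 0, 1, 0, 0, 0, 1],
  [0, 0, 1, 0, 0, 0, 1],
  [0, 0, 1, 0, 0, 0, 1],
  [0, 0, 1, 0, 0, 0, 1],
  [0, 0, 0.5, 0, 0, 0, 1],
  [0, 0, 0.18, 0, 0, 0, 1],
  [0, 0, 0, 0, 0, 0, 1],
])

```text
time: 4.88
tool_pos: [551.8, -93.1, 105.5]
tcp_rot: [-180.0, 0.0, -170.7]
ft_force: [0.7, -0.0, 0.6]
finger_gap: 85.1
grip_force: 0.0
```

apply_moves([
  [0, 0, 0, 0, 0, 0, 0],
  [0, 0, 0, 0, 0, 0, 0],
  [0, 0, 0, 0, 0, 0, 0],
  [0, 0, 0, 0, 0, 0, 0],
  [0, 0, 0, 0, 0, 0, 0],
  [0, 0, 0, 0, 0, 0, 0],
], grip_force=60)

```text
time: 5.62
tool_pos: [551.7, -93.2, 105.4]
tcp_rot: [-180.0, 0.0, -170.7]
ft_force: [-0.8, -0.1, 4.1]
finger_gap: 21.4
grip_force: 59.2
```

apply_moves([
  [0, 0, 0, 0, 0, 0, 0],
  [0, 0, -0.4, 0, 0, 0, 0],
  [0, 0, -0.9, 0, 0, 0, 0],
  [0, 0, -1, 0, 0, 0, 0],
  [0, 0, -0.7, 0, 0, 0, 0],
  [0, 0, -0.3, 0, 0, 0, 0],
  [0, 0, 0, 0, 0, 0, 0],
], grip_force=120)

```text
time: 6.5
tool_pos: [551.5, -93.1, 204.2]
tcp_rot: [-180.0, 0.0, -170.7]
ft_force: [-0.6, -0.4, -0.8]
finger_gap: 20.7
grip_force: 117.2
```

apply_moves([
  [0, 0.5, 0, 0, 0, 0, 0],
  [0, 1, 0, 0, 0, 0, 0],
  [-0.1, 1, 0, 0, 0, 0, 0],
  [-0.1, 1, 0, 0, 0, 0, 0],
  [-0.1, 1, 0, 0, 0, 0, 0],
  [-0.1, 1, 0, 0, 0, 0, 0],
  [-0.1, 1, 0, 0, 0, 0, 0],
  [-0.1, 1, 0, 0, 0, 0, 0],
])

```text
time: 7.5
tool_pos: [531.3, 133.6, 202.4]
tcp_rot: [180.0, -0.1, -170.7]
ft_force: [0.1, 0.2, -1.1]
finger_gap: 21.0
grip_force: 117.3
```

apply_moves([
  [0, 1, 0, 0, 0, 0, 0],
  [0, 1, 0, 0, 0, 0, 0],
  [0, 0.7, 0, 0, 0, 0, 0],
  [0, 0, 0, 0, 0, -1, 0],
  [0, 0, 0, 0, 0, -1, 0],
  [0, 0, 0, 0, 0, -1, 0],
  [0, 0, 0, 0, 0, -0.82, 0],
  [0, 0, 0, 0, 0, 0, 0],
])

```text
time: 8.5
tool_pos: [519.1, 212.0, 203.2]
tcp_rot: [180.0, -0.1, -153.2]
ft_force: [0.0, -0.6, -0.2]
finger_gap: 20.4
grip_force: 117.2
```

Run:
```python
from h import *
import pickle
T=sense();p=save('wrist','w4.png');print(T['time'],T['tool_pos'],T['tcp_rot'],T['ft_force'],T['finger_gap'])
```

```text
8.5 [519.10476931 211.9625958  203.21443987] [ 1.79989077e+02 -6.52091234e-02 -1.53194680e+02] [ 0.04352681 -0.57816124 -0.15966194] 20.432545572135698
```

View pics/w4.png

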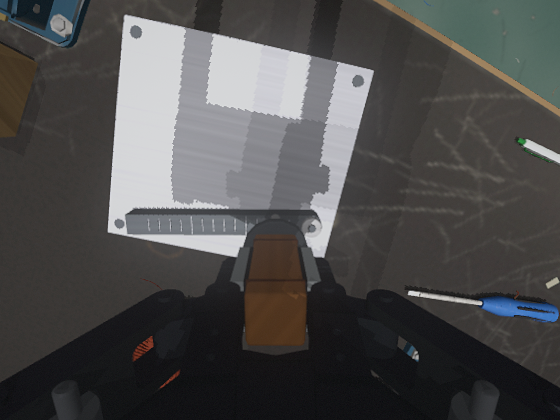

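w4 shows the scriber upright in the jaws (275,300). The fence lies horizontally in the picture, with its foot line along row ~209 from (128,209) to (315,210) and the pivot cap at (313,227). I'll check the geometry numerically.

Run:
```python
from h import *
T=sense(); p=cv2.imread('pics/w4.png'); g=cv2.cvtColor(p,6).astype(int)
pts=[]
for u in range(135,235,5):
    c=g[185:235,u]; d=np.diff(c); k=np.argmin(d[:35]); pts.append((u,185+k+.5))
print(pts)
pts=np.array(pts); 
Q=np.array([onz('wrist',u,v,36,T)[:2] for u,v in pts]); m=np.median(pts[:,1]); Q=Q[abs(pts[:,1]-m)<5]
vx,vy,x0,y0=cv2.fitLine(Q.astype(np.float32),cv2.DIST_HUBER,0,.01,.01).ravel()
print('foot',np.degrees(np.arctan2(vy,vx)),x0,y0)
pv=onz('wrist',313,227,64,T);print('pivot',pv)
u=np.array([vx,vy]); u=u if u[0]>0 else -u; n=np.array([u[1],-u[0]]);print('offset of foot from pivots',(np.array([x0,y0])-pv[:2])@n,(np.array([x0,y0])-[524.2,252.5])@n, 'tip k,s', [((T['tool_pos'][:2]-q)@n,(T['tool_pos'][:2]-q)@u) for q in (pv[:2],np.array([524.2,252.5]))])
```

```text
[(135, np.float64(208.5)), (140, np.float64(207.5)), (145, np.float64(207.5)), (150, np.float64(207.5)), (155, np.float64(207.5)), (160, np.float64(208.5)), (165, np.float64(208.5)), (170, np.float64(208.5)), (175, np.float64(206.5)), (180, np.float64(207.5)), (185, np.float64(207.5)), (190, np.float64(208.5)), (195, np.float64(208.5)), (200, np.float64(208.5)), (205, np.float64(208.5)), (210, np.float64(208.5)), (215, np.float64(208.5)), (220, np.float64(207.5)), (225, np.float64(207.5)), (230, np.float64(208.5))]
foot -64.089645 573.19025 133.55989
pivot [524.66513314 252.32414564  64.        ]
offset of foot from pivots 8.248419439366636 7.906884087916971 tip k,s [(np.float64(22.59475092553555), np.float64(33.91589241702748)), (np.float64(22.253215574085885), np.float64(34.27731624347668))]
```

apply_moves([
  [0, 0, 0.5, 0, 0, 0, 0],
  [0, 0, 0.7, 0, 0, 0, 0],
  [0, 0, 0.6, 0, 0, 0, 0],
  [0, 0, 0.3, 0, 0, 0, 0],
  [0, 0, 0.1, 0, 0, 0, 0],
  [0, 0, 0, 0, 0, 0, 0],
])

```text
time: 9.3
tool_pos: [519.8, 211.9, 138.2]
tcp_rot: [-180.0, 0.0, -153.2]
ft_force: [-0.1, 0.4, -0.8]
finger_gap: 20.5
grip_force: 117.2
```

apply_moves([
  [0, 0, 0.05, 0, 0, 0, 0],
  [0, 0, 0.05, 0, 0, 0, 0],
  [0, 0, 0.04, 0, 0, 0, 0],
  [0, 0, 0.04, 0, 0, 0, 0],
  [0, 0, 0, 0, 0, 0, 0],
])

```text
time: 9.93
tool_pos: [519.5, 211.8, 132.4]
tcp_rot: [180.0, -0.0, -153.2]
ft_force: [-0.3, -0.7, -0.2]
finger_gap: 20.5
grip_force: 117.2
```

apply_moves([
  [0, 0, 0.03, 0, 0, 0, 0],
  [0, 0, 0.02, 0, 0, 0, 0],
  [0, 0, 0, 0, 0, 0, 0],
])

```text
time: 10.3
tool_pos: [519.6, 211.8, 130.9]
tcp_rot: [180.0, -0.0, -153.2]
ft_force: [0.1, 0.3, -1.1]
finger_gap: 20.7
grip_force: 117.2
```

apply_moves([
  [0, 0, 0.03, 0, 0, 0, 0],
  [0, 0, 0, 0, 0, 0, 0],
  [0, 0, 0, 0, 0, 0, 0],
])

```text
time: 10.68
tool_pos: [519.6, 211.8, 130.1]
tcp_rot: [180.0, 0.0, -153.2]
ft_force: [0.1, -0.3, -1.6]
finger_gap: 20.9
grip_force: 117.2
```

apply_moves([
  [0, 0, 0.03, 0, 0, 0, 0],
  [0, 0, 0, 0, 0, 0, 0],
  [0, 0, 0, 0, 0, 0, 0],
])

```text
time: 11.05
tool_pos: [519.7, 211.8, 129.4]
tcp_rot: [-180.0, 0.0, -153.2]
ft_force: [0.5, -0.9, 0.1]
finger_gap: 20.6
grip_force: 117.2
```

apply_moves([
  [0, 0, 0.03, 0, 0, 0, 0],
  [0, 0, 0, 0, 0, 0, 0],
  [0, 0, 0, 0, 0, 0, 0],
])

```text
time: 11.42
tool_pos: [519.9, 211.9, 129.1]
tcp_rot: [-180.0, 0.0, -153.2]
ft_force: [-2.7, -0.4, 5.4]
finger_gap: 20.8
grip_force: 117.8
```

Plate found: contact at TCP z≈129.2, with a gentle stiffness of about 7 N/mm. Next I feel for the fence.

apply_moves([
  [-0.05, 0, -0.005, 0, 0, 0, 0],
  [-0.06, 0, 0, 0, 0, 0, 0],
  [-0.06, 0, 0, 0, 0, 0, 0],
  [-0.04, 0, 0, 0, 0, 0, 0],
  [0, 0, 0, 0, 0, 0, 0],
])

```text
time: 12.05
tool_pos: [524.7, 214.3, 128.9]
tcp_rot: [-180.0, -0.1, -153.2]
ft_force: [-4.0, -2.7, 7.7]
finger_gap: 20.7
grip_force: 118.3
```

apply_moves([
  [-0.03, 0, 0, 0, 0, 0, 0],
  [0, 0, 0, 0, 0, 0, 0],
])

```text
time: 12.3
tool_pos: [525.5, 214.7, 129.0]
tcp_rot: [-180.0, -0.1, -153.2]
ft_force: [-4.0, -2.3, 7.9]
finger_gap: 20.9
grip_force: 118.2
```

apply_moves([
  [-0.02, 0, -0.02, 0, 0, 0, 0],
  [-0.02, 0, 0, 0, 0, 0, 0],
  [0, 0, 0, 0, 0, 0, 0],
])

```text
time: 12.68
tool_pos: [527.1, 215.5, 129.1]
tcp_rot: [-180.0, -0.0, -153.2]
ft_force: [-2.5, -1.9, 5.2]
finger_gap: 20.2
grip_force: 117.9
```

apply_moves([
  [-0.03, 0, -0.005, 0, 0, 0, 0],
  [0, 0, 0, 0, 0, 0, 0],
])

```text
time: 12.92
tool_pos: [528.0, 216.1, 129.2]
tcp_rot: [180.0, 0.0, -153.2]
ft_force: [-2.3, -1.2, 3.7]
finger_gap: 21.0
grip_force: 117.9
```

apply_moves([
  [-0.03, 0, 0, 0, 0, 0, 0],
  [0, 0, 0, 0, 0, 0, 0],
])

```text
time: 13.18
tool_pos: [528.9, 216.5, 129.2]
tcp_rot: [-180.0, 0.0, -153.2]
ft_force: [-1.3, -1.1, 3.3]
finger_gap: 20.7
grip_force: 117.9
```

apply_moves([
  [-0.03, 0, 0, 0, 0, 0, 0],
  [0, 0, 0, 0, 0, 0, 0],
])

```text
time: 13.42
tool_pos: [529.3, 216.7, 129.2]
tcp_rot: [180.0, -0.0, -153.2]
ft_force: [-3.6, -1.8, 4.4]
finger_gap: 20.8
grip_force: 117.9
```

apply_moves([
  [-0.02, 0, 0, 0, 0, 0, 0],
  [0, 0, 0, 0, 0, 0, 0],
  [0, 0, 0, 0, 0, 0, 0],
])

```text
time: 13.8
tool_pos: [529.5, 216.8, 129.1]
tcp_rot: [180.0, -0.1, -153.2]
ft_force: [-5.3, -3.5, 6.5]
finger_gap: 20.5
grip_force: 117.9
```

apply_moves([
  [0, -0.06, 0, 0, 0, 0, 0],
  [0, -0.1, 0, 0, 0, 0, 0],
  [0, -0.12, 0, 0, 0, 0, 0],
])

```text
time: 14.18
tool_pos: [532.0, 211.5, 129.0]
tcp_rot: [179.7, -0.1, -153.1]
ft_force: [-10.7, 7.8, 7.1]
finger_gap: 20.8
grip_force: 118.3
```

apply_moves([
  [0.01, -0.12, -0.015, 0, 0, 0, 0],
  [0, -0.12, 0, 0, 0, 0, 0],
  [0, -0.12, 0, 0, 0, 0, 0],
])

```text
time: 14.55
tool_pos: [537.0, 201.2, 129.1]
tcp_rot: [179.8, -0.1, -153.1]
ft_force: [-7.6, 4.6, 5.1]
finger_gap: 20.7
grip_force: 118.0
```

apply_moves([
  [0, -0.12, 0, 0, 0, 0, 0],
  [0, -0.12, 0, 0, 0, 0, 0],
  [0, -0.12, 0, 0, 0, 0, 0],
])

```text
time: 14.92
tool_pos: [541.8, 191.6, 129.1]
tcp_rot: [179.8, -0.1, -153.1]
ft_force: [-7.9, 5.6, 4.0]
finger_gap: 20.5
grip_force: 118.0
```

apply_moves([
  [0, -0.12, 0, 0, 0, 0, 0],
  [0, -0.12, 0, 0, 0, 0, 0],
  [0, -0.12, 0, 0, 0, 0, 0],
  [0, -0.12, 0, 0, 0, 0, 0],
])

```text
time: 15.42
tool_pos: [548.2, 178.8, 129.1]
tcp_rot: [179.8, -0.1, -153.1]
ft_force: [-8.6, 5.2, 5.6]
finger_gap: 20.9
grip_force: 118.0
```

apply_moves([
  [0, -0.12, 0, 0, 0, 0, 0],
  [0, -0.12, 0, 0, 0, 0, 0],
  [0, -0.12, 0, 0, 0, 0, 0],
  [0, -0.12, 0, 0, 0, 0, 0],
])

```text
time: 15.92
tool_pos: [554.6, 166.0, 129.1]
tcp_rot: [179.8, -0.1, -153.1]
ft_force: [-9.0, 5.3, 5.4]
finger_gap: 20.6
grip_force: 118.1
```

apply_moves([
  [0.005, -0.12, 0, 0, 0, 0, 0],
  [0, -0.12, 0, 0, 0, 0, 0],
  [0, -0.12, 0, 0, 0, 0, 0],
  [0, -0.12, 0, 0, 0, 0, 0],
])

```text
time: 16.42
tool_pos: [561.1, 153.1, 129.1]
tcp_rot: [179.8, -0.1, -153.1]
ft_force: [-8.5, 5.5, 5.7]
finger_gap: 20.4
grip_force: 118.1
```

apply_moves([
  [0, -0.12, 0, 0, 0, 0, 0],
  [0, -0.12, 0, 0, 0, 0, 0],
  [0, -0.12, 0, 0, 0, 0, 0],
  [0, -0.12, 0, 0, 0, 0, 0],
])

```text
time: 16.92
tool_pos: [567.5, 140.4, 129.1]
tcp_rot: [179.8, -0.1, -153.1]
ft_force: [-9.3, 5.7, 6.2]
finger_gap: 20.7
grip_force: 118.1
```

apply_moves([
  [0.005, -0.12, -0.005, 0, 0, 0, 0],
  [0, -0.12, 0, 0, 0, 0, 0],
  [0, -0.12, 0, 0, 0, 0, 0],
  [0, -0.12, 0, 0, 0, 0, 0],
  [0, -0.1, 0, 0, 0, 0, 0],
])

```text
time: 17.55
tool_pos: [575.3, 124.5, 129.1]
tcp_rot: [179.8, -0.1, -153.1]
ft_force: [-8.4, 4.9, 5.6]
finger_gap: 20.7
grip_force: 118.2
```

apply_moves([
  [0, -0.07, 0, 0, 0, 0, 0],
  [0, 0, 0, 0, 0, 0, 0],
  [0.05, 0, -0.02, 0, 0, 0, 0],
  [0.07, 0, -0.05, 0, 0, 0, 0],
  [0.1, 0, -0.15, 0, 0, 0, 0],
  [0.1, 0, -0.4, 0, 0, 0, 0],
  [0, 0, -0.8, 0, 0, 0, 0],
  [0, 0, -0.8, 0, 0, 0, 0],
])

```text
time: 18.55
tool_pos: [569.3, 116.7, 198.0]
tcp_rot: [-180.0, 0.0, -153.2]
ft_force: [-0.5, 0.0, -1.1]
finger_gap: 21.0
grip_force: 117.5
```

apply_moves([
  [0, 0, -0.3, 0, 0, 1, 0],
  [0, 0, 0, 0, 0, 1, 0],
  [0, 0, 0, 0, 0, 1, 0],
  [0, 0, 0, 0, 0, 0.82, 0],
  [0, 0, 0, 0, 0, 0, 0],
  [0, 0, 0, 0, 0, 0, 0],
])

```text
time: 19.3
tool_pos: [569.4, 116.9, 206.0]
tcp_rot: [-180.0, 0.0, -170.6]
ft_force: [0.3, 0.1, -0.5]
finger_gap: 20.8
grip_force: 117.5
```

Run:
```python
from h import *
T=sense();p=save('wrist','w5.png');print(T['time'],T['tool_pos'],T['tcp_rot'],T['ft_force'],T['finger_gap'])
cv2.imwrite('pics/c5.png',cv2.imread('pics/w5.png')[80:420])
Rt=R.from_euler('xyz',T['tcp_rot'],degrees=True).as_matrix()
print(Rt.T@(np.array([551.6,-93.1,204])-T['tool_pos'])/30)
```

```text
19.3 [569.41290037 116.87248926 205.95675572] [-1.79997566e+02  3.97244572e-02 -1.70602953e+02] [ 0.33338843  0.11473412 -0.46868632] 20.761516329346087
[ 1.72861625 -6.80820983  0.06431593]
```

View pics/c5.png

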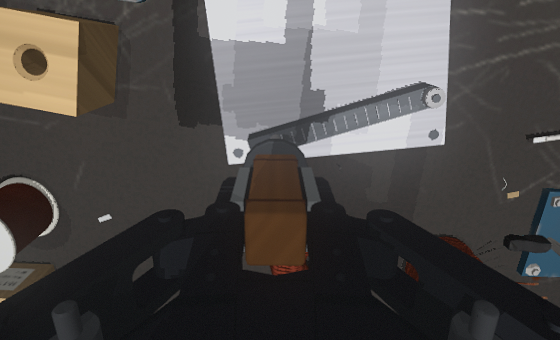

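c5 shows the scriber still upright and unshifted in the jaws (275,200). The stand's empty hole is at crop (31,62). I return to the pose it was taken from.

apply_moves([
  [0.2, -0.5, 0, 0, 0, 0, 0],
  [0.25, -1, 0, 0, 0, 0, 0],
  [0.25, -1, 0, 0, 0, 0, 0],
  [0.25, -1, 0, 0, 0, 0, 0],
  [0.25, -1, 0, 0, 0, 0, 0],
  [0.25, -1, 0, 0, 0, 0, 0],
  [0.25, -0.9, 0, 0, 0, 0, 0],
  [0.03, -0.41, 0, 0, 0, 0, 0],
])

```text
time: 20.35
tool_pos: [550.5, -95.2, 205.4]
tcp_rot: [-180.0, -0.0, -170.8]
ft_force: [0.2, -0.8, -1.3]
finger_gap: 20.6
grip_force: 117.5
```

apply_moves([
  [0, 0, 0.1, 0, 0, 0, 0],
  [0, 0, 0.4, 0, 0, 0, 0],
  [0, 0, 0.3, 0, 0, 0, 0],
  [0, 0, 0, 0, 0, 0, 0],
])

```text
time: 20.85
tool_pos: [550.2, -92.2, 179.6]
tcp_rot: [179.9, -0.2, -170.6]
ft_force: [0.1, -0.1, -0.2]
finger_gap: 20.8
grip_force: 117.5
```

Run:
```python
from h import *
T=sense();Rt=R.from_euler('xyz',T['tcp_rot'],degrees=True).as_matrix()
print(T['tool_pos'],T['ft_force'],Rt.T@(np.array([551.6,-93.1,105.5])-T['tool_pos'])/30)
```

```text
[550.23934739 -92.15244505 179.6084884 ] [ 0.07307852 -0.05019702 -0.21100183] [-0.04612856 -0.04165395  2.47011936]
```

Within 1.5 mm. The tip is at about 86 mm, so I lower it into the hole.

apply_moves([
  [-0.04, -0.03, 0.3, 0, 0, 0, 0],
  [0, 0, 0.5, 0, 0, 0, 0],
  [0, 0, 0.6, 0, 0, 0, 0],
  [0, 0, 0.5, 0, 0, 0, 0],
  [0, 0, 0.3, 0, 0, 0, 0],
  [0, 0, 0.15, 0, 0, 0, 0],
  [0, 0, 0, 0, 0, 0, 0],
])

```text
time: 21.72
tool_pos: [552.5, -93.8, 110.8]
tcp_rot: [180.0, -0.0, -170.7]
ft_force: [-0.6, 0.2, -0.4]
finger_gap: 21.0
grip_force: 117.5
```

apply_moves([
  [0, 0, 0.05, 0, 0, 0, 0],
  [0, 0, 0, 0, 0, 0, 0],
])

```text
time: 21.98
tool_pos: [552.8, -93.9, 109.9]
tcp_rot: [-180.0, 0.0, -170.7]
ft_force: [0.4, -0.6, -1.2]
finger_gap: 20.9
grip_force: 117.5
```

apply_moves([
  [0.02, 0.02, 0.05, 0, 0, 0, 0],
  [0, 0, 0.05, 0, 0, 0, 0],
  [0, 0, 0, 0, 0, 0, 0],
])

```text
time: 22.35
tool_pos: [551.6, -93.3, 106.2]
tcp_rot: [180.0, -0.0, -170.7]
ft_force: [-0.9, 0.1, -1.0]
finger_gap: 20.9
grip_force: 117.5
```

apply_moves([
  [0, 0, 0.04, 0, 0, 0, 0],
  [0, 0, 0, 0, 0, 0, 0],
])

```text
time: 22.6
tool_pos: [551.9, -93.4, 105.5]
tcp_rot: [-180.0, 0.0, -170.7]
ft_force: [-1.5, 0.3, 1.7]
finger_gap: 20.5
grip_force: 117.9
```

Contact with the wood is felt (+1.7 N). I release, then rise.

apply_moves([
  [0, 0, 0, 0, 0, 0, 0.3],
  [0, 0, 0, 0, 0, 0, 0.5],
  [0, 0, 0, 0, 0, 0, 1],
  [0, 0, 0, 0, 0, 0, 1],
  [0, 0, 0, 0, 0, 0, 1],
  [0, 0, 0, 0, 0, 0, 1],
  [0, 0, 0, 0, 0, 0, 1],
  [0, 0, 0, 0, 0, 0, 1],
], grip_force=20)

```text
time: 23.6
tool_pos: [551.8, -93.3, 105.2]
tcp_rot: [180.0, 0.0, -170.7]
ft_force: [-0.5, 0.6, 0.2]
finger_gap: 85.2
grip_force: 0.0
```

apply_moves([
  [0, 0, -0.3, 0, 0, 0, 1],
  [0, 0, -0.7, 0, 0, 0, 1],
  [0, 0, -1, 0, 0, 0, 1],
  [0, 0, -1, 0, 0, 0, 1],
  [0, 0, -1, 0, 0, 0, 1],
  [0, 0, -0.7, 0, 0, 0, 1],
  [0, 0, 0, 0, 0, 0, 1],
  [0, 0, 0, 0, 0, 0, 1],
])

```text
time: 24.6
tool_pos: [551.4, -93.2, 245.4]
tcp_rot: [180.0, -0.0, -170.7]
ft_force: [-0.6, 0.9, 0.2]
finger_gap: 85.6
grip_force: 0.0
```

Run:
```python
from h import *
T=sense();p=save('wrist','w6.png');print(T['time'],T['tool_pos'],T['ft_force'],T['finger_gap'])
```

```text
24.6 [551.44465683 -93.20398024 245.39665765] [-0.6482149   0.8937668   0.15380639] 85.56276125791632
```

View pics/w6.png

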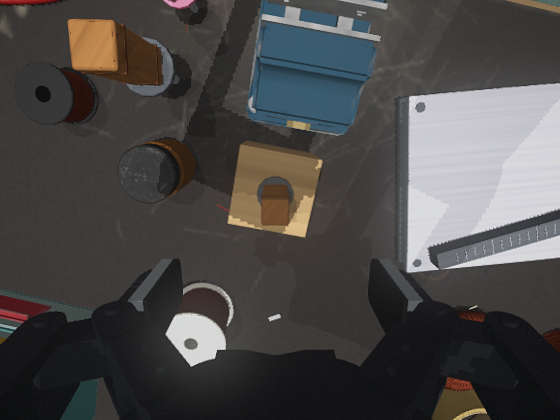

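w6 shows the scriber upright in the stand (275,200), with its collar on the wood. The pot (155,170) and the reel are undisturbed, and the gripper is clear. Handing in.

```bash
python3 -c "
from bench import hand_in
print(hand_in())"
```

```text
the job is handed in; nothing more can be done
None
```

I scribed the line along the fence foot from about 36 to 140 mm from the pivot at about 3 cm/s, put the scriber back upright in its stand, left the glue pot and wire reel undisturbed, and handed the job in at about 25 s; the hand-in gave no verdict.

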